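# Unlock and open the meter box hatch

### The arm

A 6-joint arm with a two-finger parallel gripper is mounted at the origin on the work surface. World frame = base frame: x ahead of the robot, y to its left, z up, the work surface at z = 0. Lengths are in m, angles in rad, forces in N, time in s.
With the tool pointing down it reaches from about 0.35 to 0.775 m from the base axis. Payload 5.5 kg.
Tool frame: the origin (TCP) lies midway between the tips of the shut fingers; the grasp point (between the pads) lies 19 mm behind it; z points along the fingers, x is the direction in which the jaws open and shut, and the axes are right-handed (so a half turn about z gives the same grasp; the last joint's range is limited). The gripper opens to 85 mm and grips with 20 to 120 N. Pads are 22 mm wide; open, the fingers measure 114 mm over their backs; the gripper's body (76 mm by 85 mm) begins 54 mm behind the grasp point. The pads swing forward as they close: fully open they stand 13 mm farther back than shut.
Start: joints at [0.985, 0.313, 0.046, 1.304, 0, 1.431], TCP at [0.248, 0.519, 0.208] pointing down, gripper open.
Joint ranges: [-2.76, 2.76], [-0.86, 1.69], [-1.03, 1.26], [-2.2, 2.34], [-1.47, 1.5], [-3.14, 3.14]. Speed limits (rad/s): [2.57, 2.57, 3.14, 3.14, 3.14, 3.14].

### API

Orientations are given as a unit quaternion [w, x, y, z].
In Python, from workcell import env gives the robot as it stands.
- The arm moves only by the tool servo_tool, never from a script. Its argument "targets" is a list of rows, each an object with "xyz": the shift along the tool's x, y, z in m, a list of three; "twist": the turn, a rotation vector about the tool's x, y, z in rad, a list of three; "jaw": the opening, from 0 (shut) to 1 (fully open). A call has 1 to 12 rows; each row is the pose to reach, as a shift and turn from the pose commanded when the call began, along the tool's axes at that moment; what a row does not reach only later rows make up. A row lasts 1/12 s, in which the tool goes at most 41.7 mm and 7.16 degrees, less where a joint would pass 70% of its speed; a pose out of reach is approached as far as the arm can. A call with a gripper value outside its range is refused whole. The fingers move at their own pace and stop on an object; "squeeze" is the grip in N (left out, the last holds). Time passes only in rows, so rows that repeat a pose let the fingers close. It gives the time, the measured TCP pose, the force and the opening at its end, in the units of the state.
- env.get_state(): the state, without advancing time (a new reading comes with each control period).
- env.read_camera(name): name is "scene" or "top" or "wrist"; returns a dict with "color" (400x640x3 uint8, red, green, blue), "depth" (400x640 float32, m along the optical axis (not along the pixel's ray), 0 where there is no reading), "fx", "fy", "cx", "cy" (pixels), "eye" and "attitude" of the camera in the world. Camera axes: x right, y down, z forward; pixel columns grow to the right and rows downward; lengths in m; the calibration is good to about 2 mm. The wrist camera is an equidistant fisheye: a pixel r from the principal point sees the ray r / f radians off the axis. A picture is of the moment at which its call begins.
- env.hand_in(): hands the job in, once; it reports no verdict.
The state is a dict: "clock": time; "joint_pos": joint angles; "qvel": joint speeds; "tau": joint torques, N m; "tcp_pos": TCP position; "orientation": TCP orientation; "wrist_force": force on the tool from outside, world axes, zero at the start; "ft_torque": the same for the moment, N m; "finger_gap": finger opening in m.
Only numpy, scipy, OpenCV 4.12 (cv2) and the standard library are available. Lean on these libraries where they do the work, as an engineer would, in place of code of your own. Each camera call takes 0.05 s, during which the arm holds its last target. There are 200 camera calls.

### The job

Swing the keeper up off the bolt's path until it stands well clear, draw the bolt back along its rail until it stops and turn its handle fully down into the notch there. Then lift the hatch by its bar until it lies about level, let go so that everything stays that way, and leave the other things on the shelf where they are.

Things in the scene. Friction and masses are not known exactly. Their poses are not given: they have to be found in the camera images.
- hatchbox: White fixed meter box, 173 (x) x 390 (y) x 143 mm. Origin on the shelf below the middle of its sloping face; z up, box x away from its low front edge, box y along the bolt. The face rises at 30 degrees along +x, from u -95 to 105 mm (u: up the slope, n: off the face at right angles, in mm), box y -200 to 190 mm.
- face (a point): The point u = n = y = 0 on the sloping face, 90 mm above the box's origin; fixed to the box. In the box's frame a point (u, y, n) is x = u cos30 - n sin30, y, z = 90 mm + u sin30 + n cos30.
- rail (a point): Middle of the bolt handle's path (u 0, y -75, n 18 mm, fixed to the box). Below it a dark rail (u -40 to -18, 30 mm high) lets the handle turn down only about 0.7 rad, up to a notch 22 mm wide in y. The notch's middle lies at y -95 to -115: it differs every time and is not measured. Its far (-y) wall, 50 mm high, u -40 to 14, stops the handle: slide till it stops, then it is over the notch.
- keeper (a joint): Keeper's angle (rad): 0 lying down-slope over the bolt, where it stops the handle sliding more than 12 mm; grows to 1.6 as its tab end is lifted off the face and swung up-slope. Hinge axis along box y at u 90, y -72, n 36 mm. Stiff (0.09 N m), stays where left. Raised, it leans out over the bolt: a vertical tool will not fit under it.
- keeper_tab (a point): Middle of the keeper's upright tab. The keeper is a steel arm 151 long, 16 wide (y) and 8 mm thick, lying at n 32 to 40; the tab at its low end is 16 wide (y), 30 long (u) and stands 32 mm above the arm. With the keeper down this point is at u -38, y -72, n 56 mm.
- bolt (a joint): Travel of the bolt rod (m; 14 mm thick, axis at u 0, n 18 mm): 0 to 0.006 at the start, locked; grows as it slides to box -y. The hatch is free above 0.03; the handle meets the stop wall at 0.054 to 0.074. Sliding friction 2 N. Loops 32 mm high hold the rod at y -12 and -155 mm.
- handle (a joint): Turn of the bolt's handle about the rod (rad): 0 standing straight off the face, positive towards the low front edge; 1.4 is fully down in the notch, nearly along the face. Friction 0.06 N m: it stays where left.
- handle_grip (a point): Middle of the black sleeve (20 mm thick, 30 mm long) at the handle's end, 57 mm from the rod's axis. The handle is a 14 mm round post, 72 mm long from the axis, on the rod at y = -45 mm minus the bolt's travel.
- hatch (a joint): Hatch's opening angle (rad): 0 shut, flush in the sloping face; 0.52 level; stop at 1.2. It opens by lifting its low edge. Hinge axis along box y at u 88, n 0. It weighs about 0.5 kg and is stiff (0.65 N m): stays where left.
- hatch_bar (a point): Middle of the hatch's pull bar: a round bar 12 mm thick, 70 mm long, running up and down the slope with its middle line 38 mm off the hatch, at u -40, y 105 mm when shut. The hatch is a flat panel, u -93 to 88, y 18 to 172 mm.
- canister: Bystander, to be left alone: lidded cream ceramic canister, 118 mm across, 168 mm tall, beside the box on its -y side; origin in the middle of its underside.
- bowls: Bystander, to be left alone: stack of steel bowls, 108 mm across, 58 mm tall, beside the box on its +y side; origin in the middle of its underside.
- scoop: Bystander, to be left alone: blue scoop, 160 mm long, 38 mm tall, in front of the box; origin in the middle of its underside.
- clothespin: Bystander, to be left alone: plastic clothespin, 78 mm long, 18 mm tall, in front of the box; origin in the middle of its underside.
- dustpan: Bystander, to be left alone: grey dustpan, 190 x 200 mm, 68 mm tall, behind the box; origin in the middle of its underside.
- torch: Bystander, to be left alone: black torch, lying, 150 mm long, 34 mm thick, behind the box; origin in the middle of its underside.
- mug: Bystander, to be left alone: white mug, 76 mm across, 90 mm tall, beyond the bowls; origin in the middle of its underside.

How it is judged:
On the way, in this order (a step that is already met when the one before it is completed fails the run):
1. the keeper is swung up clear of the bolt handle (more than 1.1 rad) (value of joint keeper above 1.1 rad), for 0.2 s.
2. the bolt is drawn back and its handle is down in the notch (value of joint bolt above 0.04 m and value of joint handle above 1.15 rad), for 0.2 s.
3. the hatch is lifted to about level (value of joint hatch above 0.38 rad), for 0.2 s.
At the end, for the whole second after the job is handed in: keeper raised by more than 1.0 rad; bolt drawn back more than 40 mm with its handle turned more than 1.15 rad down in the notch; hatch open by 0.36 to 0.8 rad (about level) and at rest (all of step 2 and value of joint keeper above 1 rad and value of joint hatch between 0.36 and 0.8 rad and velocity of joint hatch between -0.05 and 0.05 rad/s); the robot touches nothing.
It fails at once if a bystander (canister, bowls, scoop, clothespin, dustpan, torch or mug) is moved more than 40 mm (distance of any of canister, bowls, scoop, clothespin, dustpan, torch, mug from where it was at the start of the episode above 0.04 m).
It also fails if it takes over 67 s, if anything falls off the work surface, if the arm or the gripper's body presses on something with over 40 N, if the wrist force passes 120 N, or if a joint passes its speed limit or range.

## Working session

There is one attempt and no reset: what is moved stays moved. The work goes in short steps, Python scripts to look and compute and a tool call to move; the robot and the scene stay as the last step left them, time stands still between calls to the robot, and variables do not carry over. Pictures are saved under pics/ and viewed, about 8 in all and at most 12, crops included, and the job is handed in when it is done.

Besides the shell and the picture viewer there is one more tool, called after ">>>" as name([rows], argument=value, ...), one row to a line, values as JSON. servo_tool: Moves the arm, as the interface text tells. Its arguments: {"type":"object","properties":{"targets":{"type":"array","items":{"type":"object","properties":{"xyz":{"type":"array","items":{"type":"number"}},"twist":{"type":"array","items":{"type":"number"}},"jaw":{"type":"number"}}}},"squeeze":{"type":"number"}},"required":["targets"]}

```bash
ls; mkdir -p pics; python3 - <<'E'
from workcell import env
import cv2,numpy as np
s=env.get_state(); print({k:np.round(v,3).tolist() for k,v in s.items()})
for n in("scene","top"):
    d=env.read_camera(n); cv2.imwrite(f"pics/{n}0.png",d["color"][:,:,::-1]); np.savez(f"{n}0.npz",**d)
    print(n,d["fx"],d["fy"],d["cx"],d["cy"],d["eye"],d["attitude"])
E
```

```text
pics
{'clock': 0.0, 'joint_pos': [0.985, 0.314, 0.045, 1.304, -0.0, 1.431], 'qvel': [-0.0, -0.001, -0.001, -0.001, -0.001, 0.002], 'tau': [0.001, -48.063, 29.853, 0.02, -0.0, 0.0], 'tcp_pos': [0.248, 0.518, 0.207], 'orientation': [0.0, 0.846, 0.533, -0.001], 'wrist_force': [0.254, 0.313, -1.257], 'ft_torque': [0.016, 0.066, -0.001], 'finger_gap': 0.085}
scene 475.5483761643582 475.5483761643582 313.35582301972204 197.4418791927171 [1.31888254 0.14136805 1.36386771] [-0.18210842  0.6300247   0.72801086 -0.19976383]
top 448.17250984324903 448.17250984324903 324.6535672876756 196.51665587493235 [0.38005996 0.04602203 1.16072591] [ 0.07135472 -0.70287493  0.70555802 -0.05534633]
```

View pics/scene0.png

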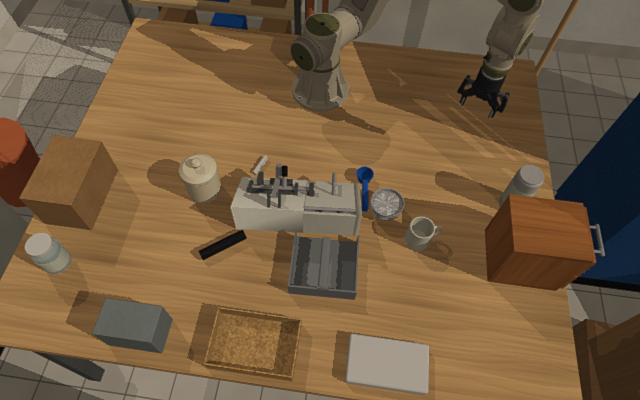

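View pics/top0.png

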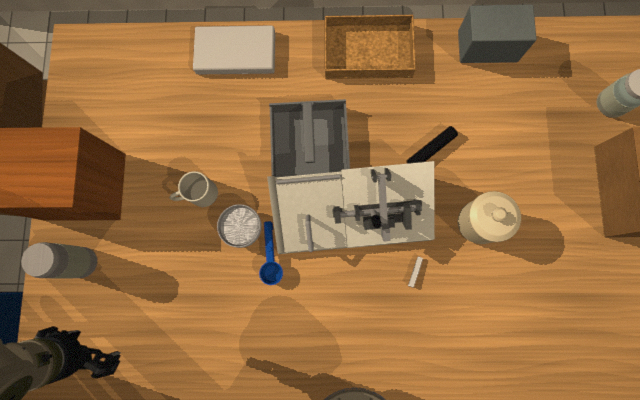

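The top picture shows the box at px (272–435, 163–255) with its low edge toward the robot. The keeper's hinge is near (381,175), the handle near (377,221), and the bar near (310,232). Next I'll enlarge this area.

```bash
python3 - <<'E'
import cv2,numpy as np
d=np.load("top0.npz"); c=d["color"][155:265,262:447,::-1]
cv2.imwrite("pics/crop1.png",cv2.resize(c,None,fx=4.3,fy=4.3,interpolation=cv2.INTER_CUBIC))
E
cat > h.py <<'E'
import numpy as np
from scipy.spatial.transform import Rotation as R
def rot(q): return R.from_quat([q[1],q[2],q[3],q[0]]).as_matrix()
def pts(d):
    v,u=np.mgrid[0:400,0:640]; z=d["depth"]
    p=np.stack([(u-d["cx"])/d["fx"]*z,(v-d["cy"])/d["fy"]*z,z],-1)
    return p@rot(d["attitude"]).T+d["eye"]
E
python3 - <<'E'
from h import *
for n in("top",):
    d=np.load(n+"0.npz"); P=pts(d)
    for (u,v) in [(278,255),(272,180),(434,163),(435,240),(290,215),(290,240),(325,200),(400,185),(420,230),(350,190),(350,235),(310,230),(377,221)]: print(u,v,P[v,u].round(3))
E
```

```text
278 255 [0.438 0.193 0.002]
272 180 [0.605 0.192 0.139]
434 163 [ 0.679 -0.218  0.003]
435 240 [ 0.475 -0.211  0.002]
290 215 [0.529 0.154 0.092]
290 240 [0.472 0.156 0.06 ]
325 200 [0.563 0.069 0.108]
400 185 [ 0.597 -0.109  0.115]
420 230 [ 0.495 -0.163  0.06 ]
350 190 [0.585 0.009 0.115]
350 235 [0.484 0.009 0.056]
310 230 [0.49  0.104 0.118]
377 221 [ 0.504 -0.048  0.171]
```

View pics/crop1.png

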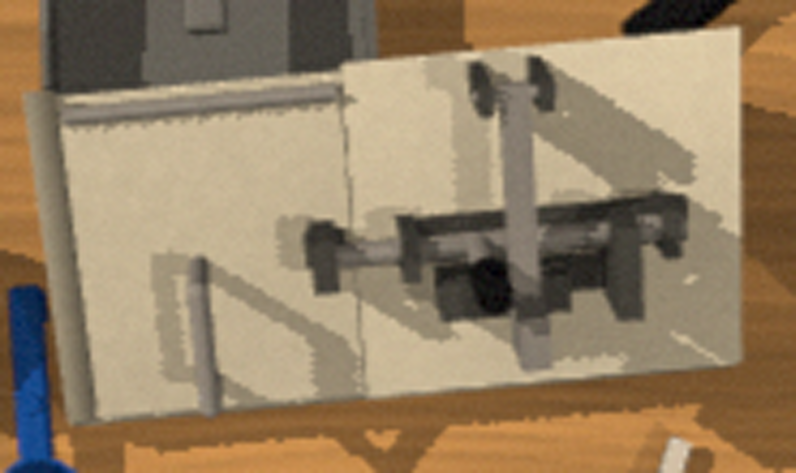

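The crop shows the keeper running from (515,80) to the tab at (535,350). The handle sleeve is at (490,285), the bar from (200,262) to (208,410), and the notch is around (590,290), left of the tall wall at (628,270).

```bash
python3 - <<'E'
from h import *
import cv2
d=np.load("top0.npz"); P=pts(d)[155:265,262:447].reshape(-1,3)
P=P[(P[:,2]>0.03)&(P[:,2]<.16)]
# plane z=ax+by+c robust
c=np.array([.577,0,-.21])
for t in(.02,.01,.006,.004,.004):
    m=abs(P[:,2]-P[:,:2]@c[:2]-c[2])<t
    c=np.linalg.lstsq(np.c_[P[m,:2],np.ones(m.sum())],P[m,2],rcond=None)[0]
print("plane",c,"tilt",np.degrees(np.arctan(np.hypot(*c[:2]))),"yaw",np.degrees(np.arctan2(c[1],c[0])),m.sum())
r=cv2.minAreaRect((P[m,:2]*1000).astype(np.float32)); print(r); print(cv2.boxPoints(r))
E
```

```text
plane [ 0.57772868  0.05034734 -0.22047633] tilt 30.11023220822445 yaw 4.980574515830877 9270
((529.9237060546875, 19.613784790039062), (199.96432495117188, 426.54998779296875), 5.1770453453063965)
[[ 411.10483  222.99701]
 [ 449.59396 -201.81293]
 [ 648.74255 -183.76944]
 [ 610.2534   241.0405 ]]
```

```bash
python3 - <<'E'
from h import *
d=np.load("top0.npz"); P=pts(d)[150:270,255:452].reshape(-1,3)
c=np.array([.57773,.05035,-.22048])
P=P[(P[:,2]>0.03)&(abs(P[:,2]-P[:,:2]@c[:2]-c[2])<.004)]
for yaw in np.radians([4.6,5,5.4]):
    X=np.array([np.cos(yaw),np.sin(yaw)]);Y=np.array([-X[1],X[0]])
    a=P[:,:2]@X*1000;b=P[:,:2]@Y*1000
    ha,ea=np.histogram(a,np.arange(380,680,2));hb,eb=np.histogram(b,np.arange(-280,260,2))
    ga=ea[:-1][ha>35];gb=eb[:-1][hb>18]
    print(np.degrees(yaw),ga[0],ga[-1]+2,gb[0],gb[-1]+2)
    print(ha[(ea[:-1]>430)&(ea[:-1]<460)],ha[(ea[:-1]>606)&(ea[:-1]<650)],hb[(eb[:-1]>-250)&(eb[:-1]<-220)],hb[(eb[:-1]>130)&(eb[:-1]<180)])
E
```

```text
4.6000000000000005 456 630 -236 154
[  5   6   6   6   6   6   5   6   2   0   1   8  85 127] [123 112  96  87 101 107  81  82  87  95  75  13   0   0   0   0   0   0
   0   0   0] [ 0  0  0  0  0  0 69 47 47 52 71 74 65 45] [57 51 20 61 66 60 63 57 61 58 51  9  1  2  0  1  4  1  4  5  7  4  5  4]
5.0 456 630 -240 150
[  0   9   3   6   7   7   6   6   2   2   1   5 114 116] [119 121  95  90  98 115  79  92  86  88  58   0   0   0   0   0   0   0
   0   0   0] [ 0  0  0  0 55 53 57 58 61 67 58 58 62 70] [15 64 61 65 57 59 66 58 56  8  1  1  1  0  1  4  4  4  5  4  6  5  5  4]
5.4 454 628 -244 146
[  3   5   6   4   7   4   7   7   6   1   1  38 102 116] [132 130  90  87 110 106  88  94  83  86  26   1   0   0   0   0   0   0
   0   0   0] [ 0  0 42 63 60 56 56 63 58 68 59 66 54 63] [61 63 61 59 64 58 55 14  1  1  2  0  1  4  1  4  5  7  4  5  5  4  6  1]
```

```bash
cat >> h.py <<'E'
O=np.array([.540,.0071,0.]); YAW=np.radians(5.)
B=R.from_euler("z",YAW).as_matrix()
c30,s30=np.cos(np.pi/6),.5
def W(u,y,n):
    u,y,n=np.array([u,y,n])/1000.
    return O+B@np.array([u*c30-n*s30,y,.0915+u*s30+n*c30])
def box(p):
    x,y,z=B.T@(np.asarray(p)-O); z-=.0915
    return np.round(np.array([x*c30+z*s30,y,z*c30-x*s30])*1000,1)
def T(tilt): # tool rotation, tool x=box y; tilt deg from vertical, 30 = normal to face
    return B@R.from_euler("y",tilt,degrees=True).as_matrix().T@np.array([[0,1,0],[1,0,0],[0,0,-1.]])
def rel(s,wps):  # wps: u,y,n (tip), tilt -> shift, twist in the tool frame of state s
    R0=rot(s["orientation"])
    for w in wps:
        print(w,(R0.T@(W(*w[:3])-s["tcp_pos"])).round(4).tolist(),R.from_matrix(R0.T@T(w[3])).as_rotvec().round(3).tolist())
def proj(d,p):
    q=rot(d["attitude"]).T@(p-d["eye"]); return (q[:2]/q[2]*d["fx"]+[d["cx"],d["cy"]]).round(1)
def show(s):
    z=B.T@rot(s["orientation"])[:,2]
    print("t",round(s["clock"],2),"box",box(s["tcp_pos"]),"tilt",np.degrees(np.arctan2(z[0],-z[2])).round(1),"F",(B.T@s["wrist_force"]).round(1),"gap",round(s["finger_gap"],4),"q",np.round(s["joint_pos"],2))
E
python3 - <<'E'
from h import *
from workcell import env
print(T(30)[:,2])
for n in("top","scene"):
    d=np.load(n+"0.npz")
    for a in [(-38,-72,72),(90,-72,36),(0,-45,90),(-75,105,38),(-5,105,38)]: 
        q=proj(d,W(*a)); print(n,a,q,((q-[262,155])*4.3).round() if n=="top" else "")
s=env.get_state(); show(s); rel(s,[(-42,-72,120,30),(-42,-72,43,30)])
E
```

```text
[ 0.49809735  0.04357787 -0.8660254 ]
top (-38, -72, 72) [385.9 234.3] [533. 341.]
top (90, -72, 36) [381.1 176.3] [512.  92.]
top (0, -45, 90) [374.3 223.2] [483. 293.]
top (-75, 105, 38) [310.5 249.2] [209. 405.]
top (-5, 105, 38) [307.5 222.3] [196. 289.]
scene (-38, -72, 72) [278.8 166.4] 
scene (90, -72, 36) [274.3 195.7] 
scene (0, -45, 90) [286.3 166.7] 
scene (-75, 105, 38) [334.3 173.9] 
scene (-5, 105, 38) [334.3 183.7] 
t 0.1 box [-155.8  534.8  223.4] tilt -0.1 F [ 0.7 -0.4 -0.5] gap 0.0851 q [ 0.99  0.31  0.05  1.3  -0.    1.43]
(-42, -72, 120, 30) [-0.4462, 0.4378, 0.0333] [-0.512, 0.141, -0.52]
(-42, -72, 43, 30) [-0.4265, 0.471, 0.0999] [-0.512, 0.141, -0.52]
```

>>> servo_tool([
  {"xyz":[-0.03,0.03,-0.01],"twist":[0,0,-0.04],"jaw":0.38},
  {"xyz":[-0.06,0.06,-0.02],"twist":[0,0,-0.1],"jaw":0.38},
  {"xyz":[-0.09,0.09,-0.03],"twist":[0,0,-0.15],"jaw":0.38},
  {"xyz":[-0.12,0.12,-0.03],"twist":[-0.05,0.01,-0.2],"jaw":0.38},
  {"xyz":[-0.15,0.15,-0.03],"twist":[-0.1,0.03,-0.25],"jaw":0.38},
  {"xyz":[-0.18,0.18,-0.03],"twist":[-0.15,0.04,-0.3],"jaw":0.38},
  {"xyz":[-0.21,0.21,-0.03],"twist":[-0.2,0.05,-0.35],"jaw":0.38},
  {"xyz":[-0.24,0.24,-0.03],"twist":[-0.25,0.07,-0.4],"jaw":0.38},
  {"xyz":[-0.27,0.27,-0.03],"twist":[-0.3,0.08,-0.45],"jaw":0.38},
  {"xyz":[-0.3,0.3,-0.03],"twist":[-0.4,0.1,-0.5],"jaw":0.38},
  {"xyz":[-0.33,0.33,-0.03],"twist":[-0.45,0.12,-0.52],"jaw":0.38},
  {"xyz":[-0.35,0.35,-0.03],"twist":[-0.51,0.14,-0.52],"jaw":0.38},
], squeeze=30)

```text
clock: 1.1
tcp_pos: [0.4102, 0.0581, 0.238]
orientation: [0.173, 0.653, 0.713, 0.189]
wrist_force: [1.2, 0.2, 0.2]
finger_gap: 0.0324
```

```bash
python3 - <<'E'
from h import *
from workcell import env
s=env.get_state(); show(s); rel(s,[(-42,-72,120,30),(-42,-72,43,30)])
E
```

```text
t 1.1 box [-34.8  62.1 189.3] tilt 29.7 F [1.2 0.1 0.2] gap 0.0324 q [-0.15 -0.47 -0.74  0.8   0.12 -0.2 ]
(-42, -72, 120, 30) [-0.1342, -0.0069, 0.0692] [-0.005, -0.001, 0.001]
(-42, -72, 43, 30) [-0.1342, -0.0065, 0.1462] [-0.005, -0.001, 0.001]
```

>>> servo_tool([
  {"xyz":[-0.03,0,0.01]},
  {"xyz":[-0.06,-0.002,0.02]},
  {"xyz":[-0.09,-0.004,0.035]},
  {"xyz":[-0.115,-0.006,0.05]},
  {"xyz":[-0.13,-0.007,0.06]},
  {"xyz":[-0.134,-0.007,0.07]},
  {"xyz":[-0.134,-0.007,0.08]},
  {"xyz":[-0.134,-0.007,0.09]},
  {"xyz":[-0.134,-0.007,0.095]},
  {"xyz":[-0.134,-0.007,0.095]},
])

```text
schema error: expected keys xyz, twist, jaw
```

```bash
python3 - <<'E'
from h import *
from workcell import env
import cv2
s=env.get_state(); show(s); rel(s,[(-42,-72,43,30)])
d=env.read_camera("wrist"); cv2.imwrite("pics/w1.png",d["color"][:,:,::-1])
E
```

```text
t 1.1 box [-34.8  62.1 189.3] tilt 29.7 F [1.2 0.1 0.2] gap 0.0324 q [-0.15 -0.47 -0.74  0.8   0.12 -0.2 ]
(-42, -72, 43, 30) [-0.1342, -0.0065, 0.1462] [-0.005, -0.001, 0.001]
```

View pics/w1.png

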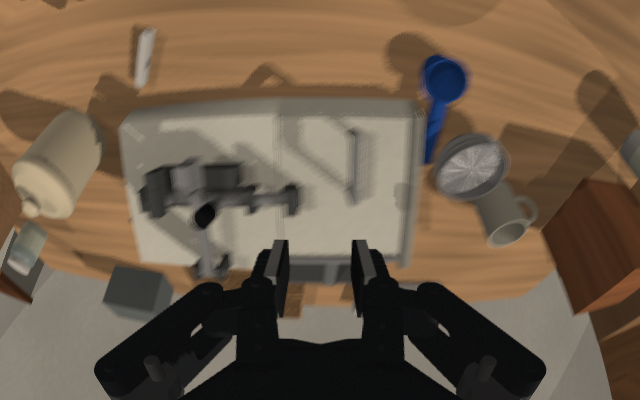

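The call was refused because every row needs all three keys. The wrist view shows the box squarely, with the fingers at (275/365, 245) and the keeper and handle at about (205,215), toward -y, as expected.

>>> servo_tool([
  {"xyz":[-0.03,0,0.01],"twist":[0,0,0],"jaw":0.38},
  {"xyz":[-0.06,-0.002,0.02],"twist":[0,0,0],"jaw":0.38},
  {"xyz":[-0.09,-0.004,0.035],"twist":[0,0,0],"jaw":0.38},
  {"xyz":[-0.115,-0.006,0.05],"twist":[0,0,0],"jaw":0.38},
  {"xyz":[-0.13,-0.007,0.06],"twist":[0,0,0],"jaw":0.38},
  {"xyz":[-0.134,-0.007,0.07],"twist":[0,0,0],"jaw":0.38},
  {"xyz":[-0.134,-0.007,0.08],"twist":[0,0,0],"jaw":0.38},
  {"xyz":[-0.134,-0.007,0.09],"twist":[0,0,0],"jaw":0.38},
  {"xyz":[-0.134,-0.007,0.095],"twist":[0,0,0],"jaw":0.38},
  {"xyz":[-0.134,-0.007,0.095],"twist":[0,0,0],"jaw":0.38},
])

```text
clock: 1.98
tcp_pos: [0.4618, -0.0698, 0.1497]
orientation: [0.169, 0.654, 0.713, 0.187]
wrist_force: [-1.1, 0.4, 0.2]
finger_gap: 0.0326
```

```bash
python3 - <<'E'
from h import *
from workcell import env
import cv2
s=env.get_state(); show(s); rel(s,[(-42,-72,43,30)])
d=env.read_camera("wrist"); cv2.imwrite("pics/w2.png",cv2.resize(d["color"][100:330,190:450,::-1],None,fx=2.5,fy=2.5))
E
```

```text
t 1.98 box [-44.2 -69.8  92.7] tilt 29.3 F [-1.1  0.5  0.2] gap 0.0326 q [-0.53 -0.25 -0.82  0.57  0.29 -0.55]
(-42, -72, 43, 30) [-0.0023, 0.0028, 0.0497] [-0.013, -0.003, -0.003]
```

View pics/w2.png

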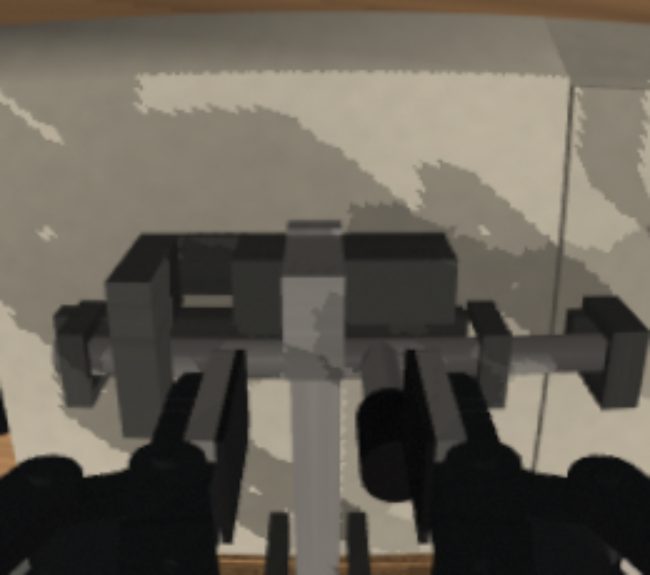

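The wrist crop shows the keeper between the fingers: keeper at x≈314, fingers at 245 and 410. The tall stop wall (107–170) is clear of the left finger, and the handle sleeve is at (390,440). I'll descend and grip the tab.

>>> servo_tool([
  {"xyz":[-0.003,0.002,0.01],"twist":[-0.01,0,0],"jaw":0.38},
  {"xyz":[-0.003,0.002,0.02],"twist":[-0.01,0,0],"jaw":0.38},
  {"xyz":[-0.003,0.002,0.03],"twist":[-0.01,0,0],"jaw":0.38},
  {"xyz":[-0.003,0.002,0.04],"twist":[-0.01,0,0],"jaw":0.38},
  {"xyz":[-0.003,0.002,0.048],"twist":[-0.01,0,0],"jaw":0.38},
  {"xyz":[-0.003,0.002,0.048],"twist":[-0.01,0,0],"jaw":0.25},
  {"xyz":[-0.003,0.002,0.048],"twist":[-0.01,0,0],"jaw":0.1},
  {"xyz":[-0.003,0.002,0.048],"twist":[-0.01,0,0],"jaw":0.1},
  {"xyz":[-0.003,0.002,0.048],"twist":[-0.01,0,0],"jaw":0.1},
  {"xyz":[-0.003,0.002,0.048],"twist":[-0.01,0,0],"jaw":0.1},
], squeeze=25)

```text
clock: 2.87
tcp_pos: [0.4876, -0.0707, 0.1106]
orientation: [0.174, 0.653, 0.712, 0.192]
wrist_force: [-1.0, 3.7, -0.4]
finger_gap: 0.0147
```

```bash
python3 - <<'E'
from h import *
from workcell import env
s=env.get_state(); show(s)
b=box(s["tcp_pos"]); g=np.array([b[0]+0,b[2]+19]) # grasp pt (u,n), tilt 30
def arc(th,tilt):
    v=g-[90,36]; c,sn=np.cos(th),np.sin(th)
    G=np.array([90+v[0]*c+v[1]*sn, 36-v[0]*sn+v[1]*c])
    a=np.radians(30-tilt) # tool z = -n rotated; tip = G+19*toolz
    z=np.array([-np.sin(a),-np.cos(a)])
    t=G+19*z
    return (t[0].round(1),b[1],t[1].round(1),tilt)
rel(s,[arc(th,30-min(30,np.degrees(th))) for th in np.arange(.1,1.6,.1)])
E
```

```text
t 2.87 box [-41.5 -72.9  46.1] tilt 30.0 F [-0.7  3.7 -0.4] gap 0.0147 q [-0.5  -0.15 -0.87  0.4   0.28 -0.52]
(np.float64(-39.8), np.float64(-72.9), np.float64(59.2), np.float64(24.270422048691767)) [0.0001, 0.0017, -0.0131] [0.1, -0.002, -0.002]
(np.float64(-36.9), np.float64(-72.9), np.float64(72.0), np.float64(18.540844097383534)) [0.0001, 0.0046, -0.0259] [0.2, -0.002, -0.002]
(np.float64(-32.6), np.float64(-72.9), np.float64(84.5), np.float64(12.811266146075301)) [0.0001, 0.0089, -0.0384] [0.3, -0.002, -0.002]
(np.float64(-27.2), np.float64(-72.9), np.float64(96.5), np.float64(7.081688194767068)) [0.0002, 0.0143, -0.0504] [0.4, -0.003, -0.001]
(np.float64(-20.6), np.float64(-72.9), np.float64(107.9), np.float64(1.3521102434588386)) [0.0002, 0.0209, -0.0618] [0.5, -0.003, -0.001]
(np.float64(-11.6), np.float64(-72.9), np.float64(117.8), 0) [0.0002, 0.0299, -0.0717] [0.524, -0.003, -0.001]
(np.float64(-1.3), np.float64(-72.9), np.float64(126.5), 0) [0.0003, 0.0402, -0.0804] [0.524, -0.003, -0.001]
(np.float64(9.8), np.float64(-72.9), np.float64(134.2), 0) [0.0003, 0.0513, -0.0881] [0.524, -0.003, -0.001]
(np.float64(21.6), np.float64(-72.9), np.float64(140.6), 0) [0.0003, 0.0631, -0.0945] [0.524, -0.003, -0.001]
(np.float64(33.9), np.float64(-72.9), np.float64(145.9), 0) [0.0004, 0.0754, -0.0998] [0.524, -0.003, -0.001]
(np.float64(46.8), np.float64(-72.9), np.float64(149.9), 0) [0.0004, 0.0883, -0.1038] [0.524, -0.003, -0.001]
(np.float64(60.0), np.float64(-72.9), np.float64(152.7), 0) [0.0004, 0.1015, -0.1066] [0.524, -0.003, -0.001]
(np.float64(73.4), np.float64(-72.9), np.float64(154.0), 0) [0.0005, 0.1149, -0.1079] [0.524, -0.003, -0.001]
(np.float64(86.8), np.float64(-72.9), np.float64(154.1), 0) [0.0005, 0.1283, -0.108] [0.524, -0.003, -0.001]
(np.float64(100.2), np.float64(-72.9), np.float64(152.8), 0) [0.0005, 0.1417, -0.1067] [0.524, -0.003, -0.001]
```

>>> servo_tool([
  {"xyz":[0,0.001,-0.007],"twist":[0.05,0,0],"jaw":0.1},
  {"xyz":[0,0.002,-0.013],"twist":[0.1,0,0],"jaw":0.1},
  {"xyz":[0,0.003,-0.02],"twist":[0.15,0,0],"jaw":0.1},
  {"xyz":[0,0.005,-0.026],"twist":[0.2,0,0],"jaw":0.1},
  {"xyz":[0,0.007,-0.032],"twist":[0.25,0,0],"jaw":0.1},
  {"xyz":[0,0.009,-0.038],"twist":[0.3,0,0],"jaw":0.1},
  {"xyz":[0,0.0115,-0.0445],"twist":[0.35,0,0],"jaw":0.1},
  {"xyz":[0,0.014,-0.05],"twist":[0.4,0,0],"jaw":0.1},
  {"xyz":[0,0.0175,-0.056],"twist":[0.45,0,0],"jaw":0.1},
  {"xyz":[0,0.021,-0.062],"twist":[0.5,0,0],"jaw":0.1},
  {"xyz":[0,0.025,-0.067],"twist":[0.52,0,0],"jaw":0.1},
  {"xyz":[0,0.03,-0.072],"twist":[0.52,0,0],"jaw":0.1},
])

```text
clock: 3.87
tcp_pos: [0.4792, -0.0715, 0.1876]
orientation: [-0.0, 0.676, 0.737, 0.003]
wrist_force: [5.3, 5.3, -5.1]
finger_gap: 0.015
```

```bash
python3 - <<'E'
from h import *
from workcell import env
s=env.get_state(); show(s); rel(s,[(u,-72.9,n,0) for u,n in [(-1.3,126.5),(9.8,134.2),(21.6,140.6),(33.9,145.9),(46.8,149.9),(60,152.7),(73.4,154),(86.8,154.1),(93.5,153.5)]])
E
```

```text
t 3.87 box [-10.3 -73.  117. ] tilt 0.2 F [ 5.7  4.8 -5.1] gap 0.015 q [-0.32  0.14 -0.22  1.2   0.01 -0.4 ]
(-1.3, -72.9, 126.5, 0) [0.0001, 0.0031, -0.0128] [0.003, -0.004, -0.0]
(9.8, -72.9, 134.2, 0) [0.0002, 0.0089, -0.0249] [0.003, -0.004, -0.0]
(21.6, -72.9, 140.6, 0) [0.0002, 0.0159, -0.0364] [0.003, -0.004, -0.0]
(33.9, -72.9, 145.9, 0) [0.0003, 0.024, -0.0471] [0.003, -0.004, -0.0]
(46.8, -72.9, 149.9, 0) [0.0003, 0.0332, -0.057] [0.003, -0.004, -0.0]
(60, -72.9, 152.7, 0) [0.0004, 0.0432, -0.066] [0.003, -0.004, -0.0]
(73.4, -72.9, 154, 0) [0.0004, 0.0542, -0.0737] [0.003, -0.004, -0.0]
(86.8, -72.9, 154.1, 0) [0.0004, 0.0658, -0.0805] [0.003, -0.004, -0.0]
(93.5, -72.9, 153.5, 0) [0.0004, 0.0719, -0.0833] [0.003, -0.004, -0.0]
```

>>> servo_tool([
  {"xyz":[0,0.0015,-0.006],"twist":[0,0,0],"jaw":0.1},
  {"xyz":[0,0.003,-0.013],"twist":[0,0,0],"jaw":0.1},
  {"xyz":[0,0.006,-0.019],"twist":[0,0,0],"jaw":0.1},
  {"xyz":[0,0.009,-0.025],"twist":[0,0,0],"jaw":0.1},
  {"xyz":[0,0.016,-0.036],"twist":[0,0,0],"jaw":0.1},
  {"xyz":[0,0.024,-0.047],"twist":[0,0,0],"jaw":0.1},
  {"xyz":[0,0.033,-0.057],"twist":[0,0,0],"jaw":0.1},
  {"xyz":[0,0.043,-0.066],"twist":[0,0,0],"jaw":0.1},
  {"xyz":[0,0.054,-0.074],"twist":[0,0,0],"jaw":0.1},
  {"xyz":[0,0.066,-0.08],"twist":[0,0,0],"jaw":0.1},
  {"xyz":[0,0.072,-0.083],"twist":[0,0,0],"jaw":0.1},
  {"xyz":[0,0.072,-0.083],"twist":[0,0,0],"jaw":0.1},
])

```text
clock: 4.87
tcp_pos: [0.5506, -0.0653, 0.2717]
orientation: [0.001, 0.676, 0.737, 0.003]
wrist_force: [-0.6, 5.0, -1.2]
finger_gap: 0.0145
```

```bash
python3 - <<'E'
from h import *
from workcell import env
import cv2
s=env.get_state(); show(s)
d=env.read_camera("scene"); cv2.imwrite("pics/s2.png",cv2.resize(d["color"][100:260,180:420,::-1],None,fx=3,fy=3))
E
```

```text
t 4.87 box [ 93.8 -73.1 153.9] tilt 0.3 F [-0.2  5.  -1.2] gap 0.0145 q [-0.27  0.26  0.13  1.44  0.01 -0.35]
```

View pics/s2.png

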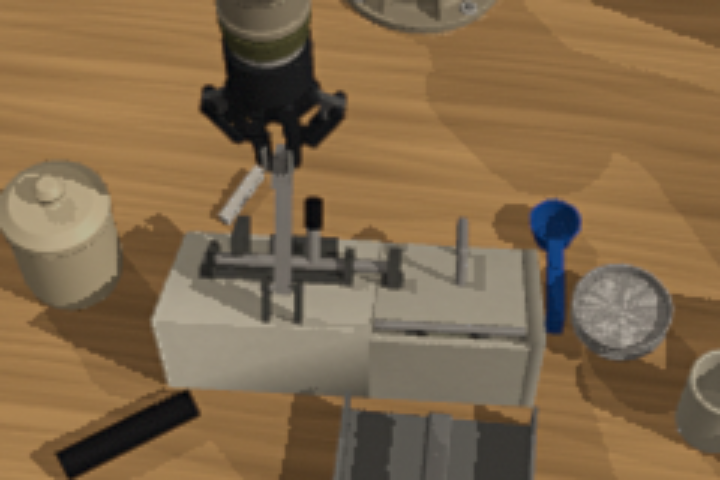

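The keeper stands raised, with its tab in the fingers at (283,160) in the crop. The handle sleeve is at (314,213), unblocked. I'll release and back out.

>>> servo_tool([
  {"xyz":[0,0,0],"twist":[0,0,0],"jaw":0.4},
  {"xyz":[0,0,0],"twist":[0,0,0],"jaw":0.4},
  {"xyz":[0,0,0],"twist":[0,0,0],"jaw":0.4},
  {"xyz":[0,0,-0.02],"twist":[0,0,0],"jaw":0.4},
  {"xyz":[0,0,-0.045],"twist":[0,0,0],"jaw":0.4},
  {"xyz":[0,-0.02,-0.065],"twist":[0,0,0],"jaw":0.4},
  {"xyz":[0.01,-0.05,-0.07],"twist":[-0.1,0,0],"jaw":0.4},
  {"xyz":[0.02,-0.08,-0.07],"twist":[-0.2,0,0],"jaw":0.2},
  {"xyz":[0.04,-0.11,-0.06],"twist":[-0.3,0,0],"jaw":0},
  {"xyz":[0.06,-0.13,-0.05],"twist":[-0.4,0,0],"jaw":0},
  {"xyz":[0.06,-0.15,-0.03],"twist":[-0.5,0,0],"jaw":0},
  {"xyz":[0.06,-0.15,-0.02],"twist":[-0.52,0,0],"jaw":0},
])

```text
clock: 5.92
tcp_pos: [0.3848, -0.0153, 0.2821]
orientation: [0.172, 0.654, 0.711, 0.191]
wrist_force: [-2.7, 0.3, -2.8]
finger_gap: -0.0002
```

```bash
python3 - <<'E'
from h import *
from workcell import env
s=env.get_state(); show(s); rel(s,[(0,-12,110,30),(0,-12,66,30)])
d=env.read_camera("top"); P=pts(d)
for p in P[150:270:1,360:405].reshape(-1,3)[::1]:
    pass
Q=P[150:270,360:405].reshape(-1,3); b=np.array([box(p) for p in Q])
m=(abs(b[:,1]+72)<15)&(b[:,2]>95)&(b[:,0]>20); print("keeper pts",m.sum(),np.percentile(b[m],[5,50,95],axis=0) if m.any() else "")
m=(b[:,2]>80)&(b[:,2]<95)&(abs(b[:,0])<15); print("handle",m.sum(),np.median(b[m],axis=0) if m.any() else "")
E
```

```text
t 5.92 box [-40.3  -8.7 243.4] tilt 29.8 F [-2.7  0.5 -2.8] gap -0.0002 q [-0.49 -0.53 -0.64  1.01  0.28 -0.51]
(0, -12, 110, 30) [-0.0035, 0.0408, 0.1332] [-0.004, -0.003, -0.005]
(0, -12, 66, 30) [-0.0036, 0.041, 0.1772] [-0.004, -0.003, -0.005]
keeper pts 277 [[ 70.48 -78.52 112.9 ]
 [ 89.3  -69.   178.6 ]
 [110.3  -63.98 183.14]]
handle 75 [  0.7 -49.2  89.7]
```

>>> servo_tool([
  {"xyz":[0,0.01,0.03],"twist":[0,0,0],"jaw":0},
  {"xyz":[0,0.02,0.06],"twist":[0,0,0],"jaw":0},
  {"xyz":[0,0.03,0.09],"twist":[0,0,0],"jaw":0},
  {"xyz":[-0.003,0.041,0.12],"twist":[0,0,0],"jaw":0},
  {"xyz":[-0.003,0.041,0.14],"twist":[0,0,0],"jaw":0},
  {"xyz":[-0.003,0.041,0.16],"twist":[0,0,0],"jaw":0},
  {"xyz":[-0.003,0.041,0.174],"twist":[0,0,0],"jaw":0},
  {"xyz":[-0.003,0.041,0.174],"twist":[0,0,0],"jaw":0},
  {"xyz":[-0.013,0.041,0.174],"twist":[0,0,0],"jaw":0},
  {"xyz":[-0.023,0.041,0.174],"twist":[0,0,0],"jaw":0},
  {"xyz":[-0.033,0.041,0.174],"twist":[0,0,0],"jaw":0},
  {"xyz":[-0.043,0.041,0.174],"twist":[0,0,0],"jaw":0},
])

```text
clock: 6.97
tcp_pos: [0.522, -0.0527, 0.1624]
orientation: [0.176, 0.653, 0.711, 0.192]
wrist_force: [0.1, 0.6, -1.2]
finger_gap: 0.0005
```

```bash
python3 - <<'E'
from h import *
from workcell import env
s=env.get_state(); show(s)
E
```

```text
t 6.97 box [ 15.4 -58.   73. ] tilt 30.1 F [ 0.2  0.6 -1.2] gap 0.0005 q [-0.4  -0.15 -0.73  0.52  0.24 -0.43]
```

```bash
python3 - <<'E'
from h import *
from workcell import env
import cv2
d=env.read_camera("top"); s=env.get_state(); show(s)
Q=pts(d)[150:270,350:420].reshape(-1,3); b=np.array([box(p) for p in Q])
d=env.read_camera("wrist"); cv2.imwrite("pics/w3.png",cv2.resize(d["color"][100:330,190:450,::-1],None,fx=2.5,fy=2.5))
E
```

```text
t 7.02 box [ 15.9 -59.6  73. ] tilt 30.1 F [ 0.3 -1.   0.7] gap -0.0001 q [-0.41 -0.15 -0.73  0.52  0.24 -0.43]
```

View pics/w3.png

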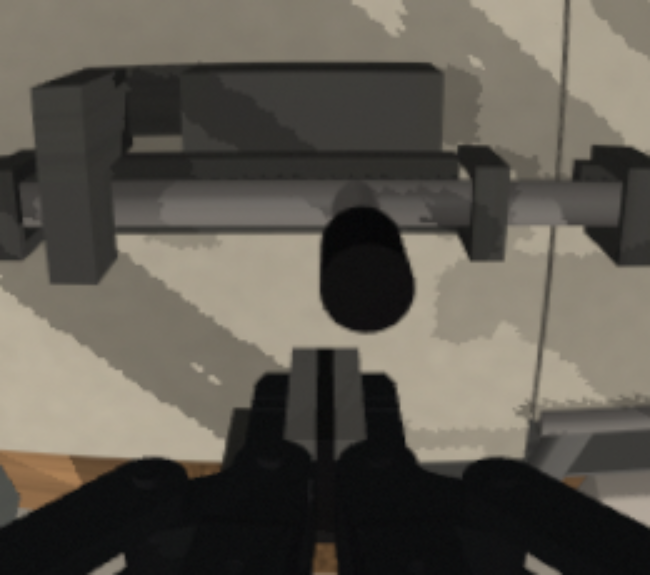

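The fingers overshot by lag and are up-slope of the handle (sleeve at (365,290), finger tips at (325,360)), with no contact. I'll back off in +y and then line up.

>>> servo_tool([
  {"xyz":[0.01,0,0],"twist":[0,0,0],"jaw":0},
  {"xyz":[0.025,0,0],"twist":[0,0,0],"jaw":0},
  {"xyz":[0.04,0,0],"twist":[0,0,0],"jaw":0},
  {"xyz":[0.04,0,0],"twist":[0,0,0],"jaw":0},
  {"xyz":[0.04,0,0],"twist":[0,0,0],"jaw":0},
  {"xyz":[0.04,0,0],"twist":[0,0,0],"jaw":0},
])

```text
clock: 7.57
tcp_pos: [0.5177, -0.0118, 0.1614]
orientation: [0.175, 0.653, 0.712, 0.192]
wrist_force: [-0.4, -0.2, 0.5]
finger_gap: -0.0
```

```bash
python3 - <<'E'
from h import *
from workcell import env
s=env.get_state(); show(s); rel(s,[(0,-22,68,30),(0,-90,68,30)])
E
```

```text
t 7.57 box [ 14.2 -16.9  72.4] tilt 30.1 F [-0.4 -0.2  0.5] gap -0.0 q [-0.3  -0.18 -0.76  0.5   0.19 -0.34]
(0, -22, 68, 30) [-0.0051, -0.0142, 0.0044] [0.001, -0.001, -0.001]
(0, -90, 68, 30) [-0.0731, -0.0142, 0.0044] [0.001, -0.001, -0.001]
```

>>> servo_tool([
  {"xyz":[0,-0.007,0.002],"twist":[0,0,0],"jaw":0},
  {"xyz":[0,-0.014,0.004],"twist":[0,0,0],"jaw":0},
  {"xyz":[0,-0.014,0.004],"twist":[0,0,0],"jaw":0},
  {"xyz":[-0.006,-0.014,0.004],"twist":[0,0,0],"jaw":0},
  {"xyz":[-0.012,-0.014,0.004],"twist":[0,0,0],"jaw":0},
  {"xyz":[-0.018,-0.014,0.004],"twist":[0,0,0],"jaw":0},
  {"xyz":[-0.024,-0.014,0.004],"twist":[0,0,0],"jaw":0},
  {"xyz":[-0.03,-0.014,0.004],"twist":[0,0,0],"jaw":0},
  {"xyz":[-0.036,-0.014,0.004],"twist":[0,0,0],"jaw":0},
  {"xyz":[-0.042,-0.014,0.004],"twist":[0,0,0],"jaw":0},
  {"xyz":[-0.048,-0.014,0.004],"twist":[0,0,0],"jaw":0},
  {"xyz":[-0.054,-0.014,0.004],"twist":[0,0,0],"jaw":0},
])

```text
clock: 8.57
tcp_pos: [0.5117, -0.067, 0.1499]
orientation: [0.174, 0.653, 0.712, 0.191]
wrist_force: [0.3, -0.9, -0.1]
finger_gap: -0.0
```

```bash
python3 - <<'E'
from h import *
from workcell import env
s=env.get_state(); show(s)
E
```

```text
t 8.57 box [ -0.8 -71.3  67.9] tilt 30.0 F [ 0.2 -0.9 -0.1] gap -0.0 q [-0.45 -0.15 -0.76  0.5   0.26 -0.48]
```

>>> servo_tool([
  {"xyz":[-0.005,0,0],"twist":[0,0,0],"jaw":0},
  {"xyz":[-0.01,0,0],"twist":[0,0,0],"jaw":0},
  {"xyz":[-0.012,0,0],"twist":[0,0,0],"jaw":0},
  {"xyz":[-0.012,0,0],"twist":[0,0,0],"jaw":0},
])

```text
clock: 8.9
tcp_pos: [0.5128, -0.0788, 0.1499]
orientation: [0.174, 0.653, 0.711, 0.191]
wrist_force: [-0.3, -0.5, -1.2]
finger_gap: 0.0003
```

```bash
python3 - <<'E'
from h import *
from workcell import env
import cv2
s=env.get_state(); show(s)
d=env.read_camera("wrist"); cv2.imwrite("pics/w4.png",cv2.resize(d["color"][100:330,190:450,::-1],None,fx=2.5,fy=2.5))
E
```

```text
t 8.9 box [ -0.8 -83.2  67.9] tilt 30.0 F [-0.3 -0.5 -1.2] gap 0.0003 q [-0.48 -0.14 -0.76  0.51  0.27 -0.5 ]
```

View pics/w4.png

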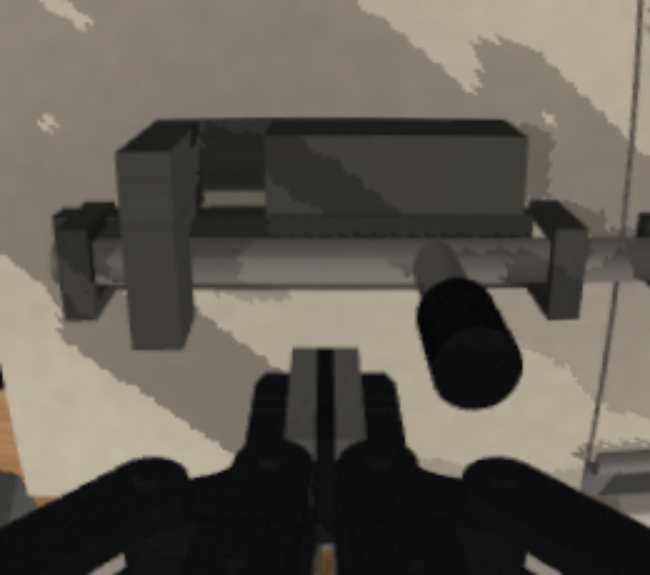

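The finger slipped past the handle, which is still at its start (sleeve at (470,340), fingers at (325,360)). I'll measure both from the wrist depth and the top camera.

```bash
cat >> h.py <<'E'
def wpix(d,u,v):
    dx,dy=u-d["cx"],v-d["cy"]; r=np.hypot(dx,dy)+1e-9; th=r/d["fx"]
    z=d["depth"][int(round(v)),int(round(u))]
    p=np.array([dx/r*np.tan(th),dy/r*np.tan(th),1])*z
    return rot(d["attitude"])@p+d["eye"]
E
python3 - <<'E'
from h import *
from workcell import env
s=env.get_state(); d=env.read_camera("wrist"); show(s)
print("cam",box(d["eye"]))
for n,x,y in [("sleeve top",472,370),("sleeve side",440,310),("post",437,262),("rod",300,262),("tipL",305,355),("tipR",345,355),("tipL low",305,400),("wall top",160,240),("face",300,330),("rail top",400,165),("notch floor",230,200)]:
    print(n,box(wpix(d,190+x/2.5,100+y/2.5)))
t=env.read_camera("top"); Q=pts(t)[205:245,355:420].reshape(-1,3); b=np.array([box(p) for p in Q])
m=(b[:,2]>80)&(b[:,2]<100); print(m.sum(),b[m].round()[:12], np.median(b[m],axis=0))
E
```

```text
t 8.95 box [ -0.9 -82.8  67.9] tilt 30.0 F [-0.1 -0.3  0.9] gap 0.0001 q [-0.48 -0.14 -0.76  0.51  0.27 -0.5 ]
cam [-79.4 -84.  234.9]
sleeve top [ -3.  -52.8  91.2]
sleeve side [-10.9 -58.2  77.1]
post [ -9.  -53.8  40.5]
rod [ -4.  -91.   26.3]
tipL [-11.5 -87.8 100.1]
tipR [-11.5 -80.1 100.1]
tipL low [-11.1 -87.5 116.9]
wall top [ -18.5 -126.    49.8]
face [ 28.8 -92.2   1.8]
rail top [-33.4 -63.5  30.4]
notch floor [ -15.5 -113.7    0.7]
85 [[  9. -46.  81.]
 [ 10. -48.  83.]
 [ 10. -50.  85.]
 [  8. -55.  80.]
 [ 12. -75.  97.]
 [ 11. -78.  94.]
 [ 12. -79.  98.]
 [ 12. -82.  96.]
 [ 12. -84.  98.]
 [  8. -45.  86.]
 [ 10. -47.  90.]
 [  8. -50.  86.]] [  2.2 -50.5  90.2]
```

```bash
python3 - <<'E'
from h import *
from workcell import env
s=env.get_state(); d=env.read_camera("wrist")
def fp(p):
    q=rot(d["attitude"]).T@(p-d["eye"]); r=np.hypot(*q[:2]); th=np.arctan2(r,q[2]); return (q[:2]/r*th*d["fx"]+[d["cx"],d["cy"]]).round(1)
print("TCP px",fp(s["tcp_pos"]),"crop",(fp(s["tcp_pos"])-[190,100])*2.5, "front corner",(fp(W(-12,-83,68))-[190,100])*2.5,(fp(W(-12,-83,98))-[190,100])*2.5)
for v in range(230,262,2): print(v,(v-100)*2.5,box(wpix(d,312,v)),d["color"][v,312])
E
```

```text
TCP px [321.8 233.5] crop [329.5  333.75] front corner [327.25 291.  ] [327.75 348.25]
230 325.0 [ 27.1 -90.1   1.4] [171 163 144]
232 330.0 [ 29.8 -90.1  -0.7] [172 163 144]
234 335.0 [ 31.2 -90.1   0.4] [171 162 143]
236 340.0 [ 32.4 -90.1   1.9] [170 162 144]
238 345.0 [ 34.8 -90.2   0.7] [151 144 128]
240 350.0 [-11.2 -87.5  97.2] [64 63 59]
242 355.0 [-10.9 -87.5  98.9] [65 63 59]
244 360.0 [-10.8 -87.4 100.8] [64 63 59]
246 365.0 [-11.6 -87.3 104.4] [64 62 58]
248 370.0 [-11.3 -87.3 105.9] [64 63 59]
250 375.0 [-10.9 -87.3 107.1] [64 63 59]
252 380.0 [-11.6 -87.2 110.3] [64 63 59]
254 385.0 [-11.5 -87.2 112.1] [61 59 55]
256 390.0 [-11.8 -87.1 114.4] [64 62 59]
258 395.0 [-10.9 -87.1 114.6] [64 63 59]
260 400.0 [-11.2 -87.1 116.9] [64 63 59]
```

The tips physically sit at n≈97, about 29 mm short of the reported TCP, so they passed over the 90 mm handle. I'll go back, lower by 22 mm and push again.

>>> servo_tool([
  {"xyz":[0.015,0,0],"twist":[0,0,0],"jaw":0},
  {"xyz":[0.035,0,0],"twist":[0,0,0],"jaw":0},
  {"xyz":[0.055,0,0],"twist":[0,0,0],"jaw":0},
  {"xyz":[0.067,0,0],"twist":[0,0,0],"jaw":0},
  {"xyz":[0.067,0,0.008],"twist":[0,0,0],"jaw":0},
  {"xyz":[0.067,0,0.016],"twist":[0,0,0],"jaw":0},
  {"xyz":[0.067,0,0.022],"twist":[0,0,0],"jaw":0},
  {"xyz":[0.067,0,0.022],"twist":[0,0,0],"jaw":0},
  {"xyz":[0.06,0,0.022],"twist":[0,0,0],"jaw":0},
  {"xyz":[0.052,0,0.022],"twist":[0,0,0],"jaw":0},
  {"xyz":[0.044,0,0.022],"twist":[0,0,0],"jaw":0},
  {"xyz":[0.036,0,0.022],"twist":[0,0,0],"jaw":0},
])

```text
clock: 10.1
tcp_pos: [0.5202, -0.0422, 0.1306]
orientation: [0.174, 0.653, 0.711, 0.191]
wrist_force: [0.6, 2.6, -2.5]
finger_gap: 0.0004
```

```bash
python3 - <<'E'
from h import *
from workcell import env
s=env.get_state(); show(s); d=env.read_camera("wrist")
# sleeve: dark pixels above n 60 
b=[box(wpix(d,u,v)) for u in range(300,400,2) for v in range(170,250,2) if d["color"][v,u].max()<45]
b=np.array(b); m=(b[:,2]>55)&(b[:,2]<95)&(abs(b[:,0])<25); print(m.sum(), np.percentile(b[m],[5,50,95],axis=0) if m.any() else "")
E
```

```text
t 10.1 box [ -1.2 -47.4  45.8] tilt 30.0 F [ 0.8  2.5 -2.5] gap 0.0004 q [-0.38 -0.12 -0.8   0.42  0.23 -0.41]
15 [[-11.93 -49.5   75.78]
 [-11.7  -48.5   79.9 ]
 [-11.35 -47.57  84.52]]
```

Now it feels 2.5 N, the bolt's friction. I'll keep pushing.

>>> servo_tool([
  {"xyz":[-0.006,0,0],"twist":[0,0,0],"jaw":0},
  {"xyz":[-0.012,0,0],"twist":[0,0,0],"jaw":0},
  {"xyz":[-0.018,0,0],"twist":[0,0,0],"jaw":0},
  {"xyz":[-0.024,0,0],"twist":[0,0,0],"jaw":0},
  {"xyz":[-0.028,0,0],"twist":[0,0,0],"jaw":0},
  {"xyz":[-0.03,0,0],"twist":[0,0,0],"jaw":0},
  {"xyz":[-0.032,0,0],"twist":[0,0,0],"jaw":0},
  {"xyz":[-0.034,0,0],"twist":[0,0,0],"jaw":0},
])

```text
clock: 10.82
tcp_pos: [0.5236, -0.0755, 0.131]
orientation: [0.174, 0.653, 0.712, 0.191]
wrist_force: [-0.6, 1.4, 1.1]
finger_gap: 0.0001
```

```bash
python3 - <<'E'
from h import *
from workcell import env
s=env.get_state(); show(s)
E
```

```text
t 10.82 box [ -0.6 -80.8  46. ] tilt 30.0 F [-0.5  1.4  1.1] gap 0.0001 q [-0.46 -0.1  -0.77  0.44  0.26 -0.48]
```

>>> servo_tool([
  {"xyz":[-0.002,0,0],"twist":[0,0,0],"jaw":0},
  {"xyz":[-0.004,0,0],"twist":[0,0,0],"jaw":0},
  {"xyz":[-0.006,0,0],"twist":[0,0,0],"jaw":0},
  {"xyz":[-0.008,0,0],"twist":[0,0,0],"jaw":0},
  {"xyz":[-0.008,0,0],"twist":[0,0,0],"jaw":0},
])

```text
clock: 11.23
tcp_pos: [0.5242, -0.0837, 0.1309]
orientation: [0.174, 0.653, 0.711, 0.191]
wrist_force: [-0.1, 1.6, 1.5]
finger_gap: -0.0001
```

```bash
python3 - <<'E'
from h import *
from workcell import env
s=env.get_state(); show(s)
E
```

```text
t 11.23 box [ -0.7 -89.1  45.9] tilt 30.0 F [0.  1.6 1.5] gap -0.0001 q [-0.48 -0.09 -0.77  0.44  0.27 -0.5 ]
```

>>> servo_tool([
  {"xyz":[-0.002,0,0],"twist":[0,0,0],"jaw":0},
  {"xyz":[-0.004,0,0],"twist":[0,0,0],"jaw":0},
  {"xyz":[-0.006,0,0],"twist":[0,0,0],"jaw":0},
  {"xyz":[-0.006,0,0],"twist":[0,0,0],"jaw":0},
])

```text
clock: 11.57
tcp_pos: [0.5241, -0.086, 0.1306]
orientation: [0.172, 0.652, 0.712, 0.194]
wrist_force: [-3.8, 12.7, 7.0]
finger_gap: -0.0002
```

```bash
python3 - <<'E'
from h import *
from workcell import env
import cv2
s=env.get_state(); show(s)
d=env.read_camera("wrist"); cv2.imwrite("pics/w5.png",cv2.resize(d["color"][100:330,190:450,::-1],None,fx=2.5,fy=2.5))
E
```

```text
t 11.57 box [ -1.2 -91.3  45.9] tilt 30.0 F [-2.7 12.9  7. ] gap -0.0002 q [-0.49 -0.09 -0.76  0.45  0.28 -0.51]
```

View pics/w5.png

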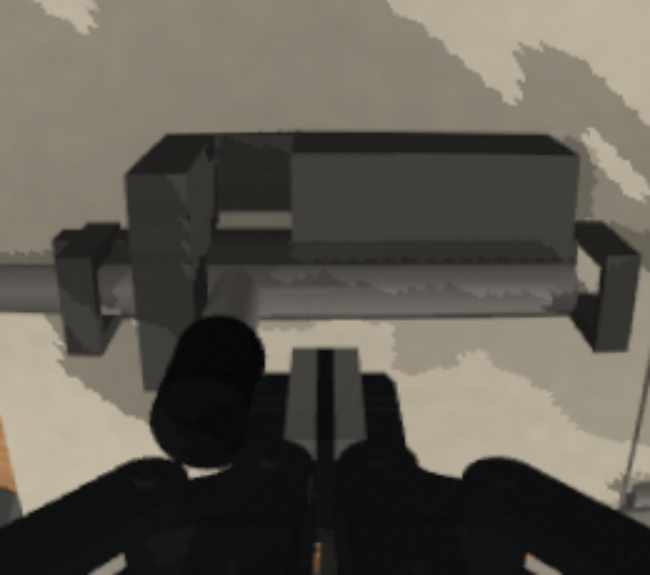

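Contact at 12.9 N: the handle is against the stop wall, over the notch (sleeve at (205,390), notch at (250,190)). Next I'll back off and go behind the handle on its up-slope side.

>>> servo_tool([
  {"xyz":[0,0,0],"twist":[0,0,0],"jaw":0},
  {"xyz":[0.006,0,0],"twist":[0,0,0],"jaw":0},
  {"xyz":[0.012,0,0],"twist":[0,0,0],"jaw":0},
  {"xyz":[0.012,0.009,0],"twist":[0,0,0],"jaw":0},
  {"xyz":[0.012,0.018,0],"twist":[0,0,0],"jaw":0},
  {"xyz":[0.012,0.027,0],"twist":[0,0,0],"jaw":0},
  {"xyz":[0.012,0.027,0],"twist":[0,0,0],"jaw":0},
  {"xyz":[0.012,0.027,0],"twist":[0,0,0],"jaw":0},
])

```text
clock: 12.28
tcp_pos: [0.5481, -0.0757, 0.1451]
orientation: [0.175, 0.653, 0.712, 0.192]
wrist_force: [-0.7, 0.2, 0.8]
finger_gap: 0.0003
```

```bash
python3 - <<'E'
from h import *
from workcell import env
s=env.get_state(); show(s)
d=env.read_camera("wrist")
b=np.array([box(wpix(d,u,v)) for u in range(220,330,2) for v in range(160,290,2) if d["color"][v,u].max()<48])
m=(b[:,2]>86)&(b[:,2]<95)&(abs(b[:,0])<15); print("sleeve top",m.sum(), np.percentile(b[m],[3,50,97],axis=0))
y=np.median(b[m][:,1])+8
rel(s,[(u,y,n-29,30) for u,n in [(25,72),(8,70),(-2,70),(-18,64),(-32,54),(-40,46),(-46,38)]])
E
```

```text
t 12.28 box [ 27.6 -83.2  46. ] tilt 30.1 F [-0.7  0.3  0.8] gap 0.0003 q [-0.43 -0.07 -0.71  0.47  0.25 -0.46]
sleeve top 397 [[ -13.1   -124.012   87.588]
 [  -4.5   -115.1     90.6  ]
 [   4.1   -106.676   91.712]]
(25, np.float64(-107.1), 43, 30) [-0.0239, -0.0025, 0.003] [0.001, -0.0, -0.001]
(8, np.float64(-107.1), 41, 30) [-0.0239, -0.0195, 0.0049] [0.001, -0.0, -0.001]
(-2, np.float64(-107.1), 41, 30) [-0.0239, -0.0295, 0.0049] [0.001, -0.0, -0.001]
(-18, np.float64(-107.1), 35, 30) [-0.024, -0.0456, 0.0109] [0.001, -0.0, -0.001]
(-32, np.float64(-107.1), 25, 30) [-0.024, -0.0596, 0.0209] [0.001, -0.0, -0.001]
(-40, np.float64(-107.1), 17, 30) [-0.024, -0.0676, 0.0289] [0.001, -0.0, -0.001]
(-46, np.float64(-107.1), 9, 30) [-0.024, -0.0736, 0.0369] [0.001, -0.0, -0.001]
```

>>> servo_tool([
  {"xyz":[-0.012,0,0.003],"twist":[0,0,0],"jaw":0},
  {"xyz":[-0.024,0,0.003],"twist":[0,0,0],"jaw":0},
  {"xyz":[-0.024,0,0.003],"twist":[0,0,0],"jaw":0},
  {"xyz":[-0.024,-0.008,0.003],"twist":[0,0,0],"jaw":0},
  {"xyz":[-0.024,-0.015,0.004],"twist":[0,0,0],"jaw":0},
  {"xyz":[-0.024,-0.022,0.005],"twist":[0,0,0],"jaw":0},
  {"xyz":[-0.024,-0.03,0.005],"twist":[0,0,0],"jaw":0},
  {"xyz":[-0.024,-0.038,0.008],"twist":[0,0,0],"jaw":0},
  {"xyz":[-0.024,-0.046,0.011],"twist":[0,0,0],"jaw":0},
  {"xyz":[-0.024,-0.046,0.011],"twist":[0,0,0],"jaw":0},
])

```text
clock: 13.17
tcp_pos: [0.5123, -0.1012, 0.1094]
orientation: [0.173, 0.654, 0.712, 0.191]
wrist_force: [0.2, -0.2, -0.0]
finger_gap: 0.0004
```

```bash
python3 - <<'E'
from h import *
from workcell import env
import cv2
s=env.get_state(); show(s)
d=env.read_camera("wrist"); cv2.imwrite("pics/w6.png",cv2.resize(d["color"][100:330,190:450,::-1],None,fx=2.5,fy=2.5))
E
```

```text
t 13.17 box [ -23.1 -105.5   34.1] tilt 29.8 F [ 0.2 -0.2 -0. ] gap 0.0004 q [-0.54 -0.07 -0.81  0.4   0.3  -0.55]
```

View pics/w6.png

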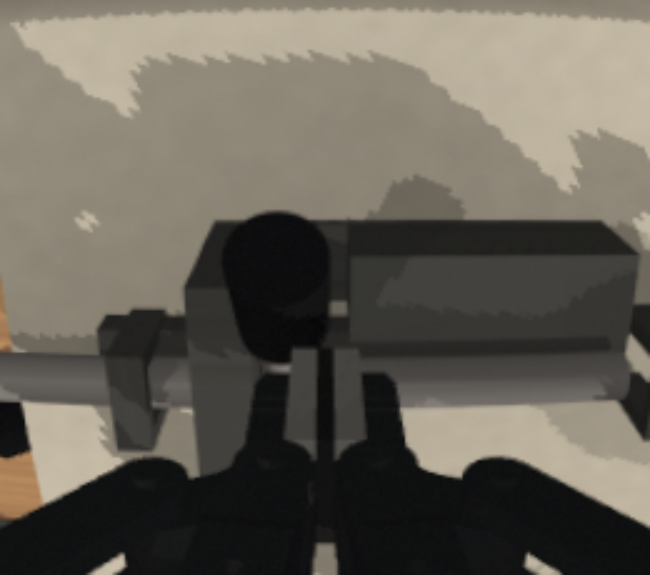

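The handle is tipping down-slope (sleeve at (275,270)), with the finger tips behind it at (325,370). I'll continue down the arc.

>>> servo_tool([
  {"xyz":[-0.001,-0.004,0.004],"twist":[0,0,0],"jaw":0},
  {"xyz":[-0.001,-0.009,0.009],"twist":[0,0,0],"jaw":0},
  {"xyz":[-0.001,-0.013,0.013],"twist":[0,0,0],"jaw":0},
  {"xyz":[-0.001,-0.018,0.016],"twist":[0,0,0],"jaw":0},
  {"xyz":[-0.001,-0.022,0.019],"twist":[0,0,0],"jaw":0},
  {"xyz":[-0.001,-0.026,0.022],"twist":[0,0,0],"jaw":0},
  {"xyz":[-0.001,-0.028,0.024],"twist":[0,0,0],"jaw":0},
  {"xyz":[-0.001,-0.028,0.024],"twist":[0,0,0],"jaw":0},
])

```text
clock: 13.88
tcp_pos: [0.5036, -0.104, 0.0782]
orientation: [0.175, 0.653, 0.712, 0.193]
wrist_force: [-8.0, 3.2, 16.2]
finger_gap: -0.0002
```

```bash
python3 - <<'E'
from h import *
from workcell import env
s=env.get_state(); show(s)
d=env.read_camera("wrist")
b=np.array([list(box(wpix(d,u,v)))+[u,v] for u in range(240,340,2) for v in range(100,260,2) if d["color"][v,u].max()<48])
m=(b[:,0]<-30)&(b[:,2]<70)&(abs(b[:,1]+114)<14); print("sleeve",m.sum(), np.percentile(b[m],[2,50,98],axis=0).round())
E
```

```text
t 13.88 box [ -46.5 -107.5   11.4] tilt 30.2 F [-7.7  3.9 16.2] gap -0.0002 q [-0.56 -0.04 -0.88  0.3   0.31 -0.58]
sleeve 549 [[ -74. -127.    6.  288.  198.]
 [ -63. -116.   37.  304.  226.]
 [ -42. -101.   53.  332.  258.]]
```

>>> servo_tool([
  {"xyz":[0,0,-0.01],"twist":[0,0,0],"jaw":0},
  {"xyz":[0,0,-0.03],"twist":[0,0,0],"jaw":0},
  {"xyz":[0,0,-0.06],"twist":[0,0,0],"jaw":0},
  {"xyz":[0,0,-0.09],"twist":[0,0,0],"jaw":0},
  {"xyz":[0,0,-0.11],"twist":[0,0,0],"jaw":0},
  {"xyz":[0,0,-0.11],"twist":[0,0,0],"jaw":0},
  {"xyz":[0,0,-0.11],"twist":[0,0,0],"jaw":0},
])

```text
clock: 14.52
tcp_pos: [0.4481, -0.1097, 0.1729]
orientation: [0.175, 0.653, 0.711, 0.191]
wrist_force: [0.2, -0.3, -0.3]
finger_gap: -0.0001
```

```bash
python3 - <<'E'
from h import *
from workcell import env
s=env.get_state(); show(s)
d=env.read_camera("wrist")
b=np.array([list(box(wpix(d,u,v))) for u in range(200,420) for v in range(60,300) if d["depth"][v,u]>0 and d["color"][v,u].max()<48])
m=(b[:,0]<-40)&(b[:,0]>-90)&(abs(b[:,1]+114)<16)&(b[:,2]>15)&(b[:,2]<60); q=b[m]
for lo in range(-85,-40,5):
    k=(q[:,0]>=lo)&(q[:,0]<lo+5)
    if k.sum()>3: print(lo,k.sum(),"y",np.percentile(q[k,1],[5,50,95]).round(),"n max",np.percentile(q[k,2],[50,95]).round(1))
k=box
t=env.read_camera("top"); b=np.array([box(p) for p in pts(t)[150:270,350:430].reshape(-1,3)])
m=(b[:,2]>150)&(b[:,2]<200)&(abs(b[:,1]+72)<20)&(b[:,0]>50); print("keeper",m.sum(),np.percentile(b[m],[5,50,95],axis=0).round())
rel(s,[(-40,105,120,30),(-40,105,-2,30)])
E
```

```text
t 14.52 box [ -47.4 -108.3  121.3] tilt 30.1 F [ 0.2 -0.3 -0.3] gap -0.0001 q [-0.67 -0.27 -0.78  0.66  0.35 -0.68]
-75 182 y [-124. -116. -107.] n max [33.6 40.4]
-70 129 y [-124. -115. -107.] n max [38.9 40.7]
-65 129 y [-124. -115. -107.] n max [37.8 39.8]
-60 124 y [-124. -115. -107.] n max [36.7 38.8]
-55 122 y [-124. -115. -107.] n max [36.2 38.4]
-50 124 y [-124. -115. -107.] n max [35.4 37.4]
-45 173 y [-129. -123. -100.] n max [34.6 48.8]
keeper 239 [[ 70. -79. 156.]
 [ 94. -71. 179.]
 [110. -64. 183.]]
(-40, 105, 120, 30) [0.2134, 0.007, 0.0011] [0.002, 0.001, -0.002]
(-40, 105, -2, 30) [0.2135, 0.0068, 0.1231] [0.002, 0.001, -0.002]
```

The sleeve slope of 0.175 gives a handle angle of about 1.40 rad, and the keeper is still up. Next is the hatch bar.

>>> servo_tool([
  {"xyz":[0.02,0,-0.01],"twist":[0,0,0],"jaw":0.4},
  {"xyz":[0.045,0,-0.01],"twist":[0,0,0],"jaw":0.4},
  {"xyz":[0.075,0.002,-0.01],"twist":[0,0,0],"jaw":0.4},
  {"xyz":[0.105,0.003,-0.01],"twist":[0,0,0],"jaw":0.4},
  {"xyz":[0.135,0.004,-0.01],"twist":[0,0,0],"jaw":0.4},
  {"xyz":[0.165,0.005,-0.01],"twist":[0,0,0],"jaw":0.4},
  {"xyz":[0.19,0.006,-0.005],"twist":[0,0,0],"jaw":0.4},
  {"xyz":[0.205,0.007,0],"twist":[0,0,0],"jaw":0.4},
  {"xyz":[0.213,0.007,0.02],"twist":[0,0,0],"jaw":0.4},
  {"xyz":[0.213,0.007,0.04],"twist":[0,0,0],"jaw":0.4},
  {"xyz":[0.213,0.007,0.055],"twist":[0,0,0],"jaw":0.4},
  {"xyz":[0.213,0.007,0.055],"twist":[0,0,0],"jaw":0.4},
])

```text
clock: 15.62
tcp_pos: [0.4608, 0.1069, 0.1236]
orientation: [0.172, 0.653, 0.713, 0.189]
wrist_force: [-0.1, -0.4, -1.1]
finger_gap: 0.0341
```

```bash
python3 - <<'E'
from h import *
from workcell import env
import cv2
s=env.get_state(); show(s)
d=env.read_camera("wrist"); cv2.imwrite("pics/w7.png",cv2.resize(d["color"][100:330,190:450,::-1],None,fx=2.5,fy=2.5))
for v in range(180,262,8): print(v,[box(wpix(d,u,v)).tolist() for u in (285,290,295,300,305)])
b=np.array([list(box(wpix(d,u,v))) for u in range(270,370) for v in range(120,240) if d["depth"][v,u]>0])
m=(b[:,0]<0)&(b[:,0]>-75)&(abs(b[:,1]-105)<13)&(b[:,2]>30)&(b[:,2]<50); print("bar",m.sum(),np.percentile(b[m],[5,50,95],axis=0))
E
```

```text
t 15.62 box [-44.8 106.4  62.9] tilt 29.6 F [-0.1 -0.4 -1.1] gap 0.0341 q [ 0.04 -0.23 -0.9   0.39  0.03 -0.04]
180 [[-61.2, 78.5, 0.7], [-61.3, 82.4, 1.0], [-61.5, 86.3, 1.8], [-61.1, 90.1, 0.3], [-61.0, 93.9, 0.2]]
188 [[-54.7, 78.2, 0.3], [-54.8, 82.2, 0.8], [-54.8, 86.1, 0.8], [-55.0, 90.0, 1.4], [-54.7, 93.9, 0.5]]
196 [[-48.3, 78.1, 0.9], [-48.1, 82.0, 0.2], [-48.1, 85.9, 0.3], [-48.2, 89.8, 0.3], [-48.0, 93.7, -0.1]]
204 [[-42.0, 78.0, 1.6], [-42.1, 81.9, 2.0], [-41.9, 85.8, 1.3], [-41.5, 89.7, 0.2], [-42.1, 93.7, 2.0]]
212 [[-34.7, 77.5, 0.1], [-34.8, 81.6, 0.5], [-34.9, 85.6, 0.8], [-34.5, 89.5, -0.5], [-35.0, 93.6, 0.8]]
220 [[-28.4, 77.4, 1.5], [-28.2, 81.4, 1.0], [-27.8, 85.3, 0.1], [-28.4, 89.5, 1.4], [-28.1, 93.4, 0.7]]
228 [[-21.3, 77.1, 1.4], [-21.3, 81.2, 1.3], [-21.0, 85.2, 0.5], [-21.1, 89.3, 0.7], [-21.0, 93.3, 0.6]]
236 [[-13.4, 76.6, -0.1], [-14.0, 80.9, 1.2], [-13.5, 84.9, -0.1], [-13.8, 89.1, 0.5], [-13.6, 93.2, 0.1]]
244 [[-52.7, 87.8, 92.7], [-6.3, 80.5, 0.4], [-6.4, 84.7, 0.6], [-6.4, 88.9, 0.5], [-6.5, 93.0, 0.7]]
252 [[-48.7, 87.7, 93.7], [0.8, 80.3, 1.3], [0.8, 84.5, 1.3], [1.2, 88.7, 0.4], [1.3, 92.9, 0.1]]
260 [[-47.3, 88.2, 99.4], [8.7, 80.0, 1.1], [8.7, 84.2, 0.9], [9.6, 88.4, -0.6], [8.7, 92.7, 0.7]]
bar 1149 [[-72.9   97.7   40.24]
 [-54.2  102.9   43.7 ]
 [-33.9  108.6   45.26]]
```

View pics/w7.png

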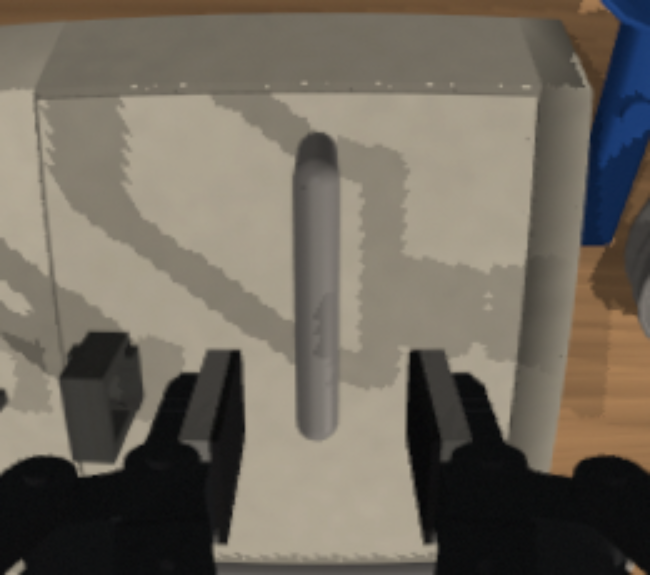

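The bar runs centred between the fingers (bar x≈317, fingers at 230 and 425) and measures y≈103, n≈44 at its top. The tips again sit 29 mm short. I'll descend 67 mm and grip.

>>> servo_tool([
  {"xyz":[-0.003,0.002,0.012],"twist":[0,0,0],"jaw":0.4},
  {"xyz":[-0.003,0.002,0.025],"twist":[0,0,0],"jaw":0.4},
  {"xyz":[-0.003,0.002,0.038],"twist":[0,0,0],"jaw":0.4},
  {"xyz":[-0.003,0.002,0.05],"twist":[0,0,0],"jaw":0.4},
  {"xyz":[-0.003,0.002,0.06],"twist":[0,0,0],"jaw":0.4},
  {"xyz":[-0.003,0.002,0.067],"twist":[0,0,0],"jaw":0.4},
  {"xyz":[-0.003,0.002,0.067],"twist":[0,0,0],"jaw":0.4},
  {"xyz":[-0.003,0.002,0.067],"twist":[0,0,0],"jaw":0.2},
  {"xyz":[-0.003,0.002,0.067],"twist":[0,0,0],"jaw":0.05},
  {"xyz":[-0.003,0.002,0.067],"twist":[0,0,0],"jaw":0.05},
  {"xyz":[-0.003,0.002,0.067],"twist":[0,0,0],"jaw":0.05},
  {"xyz":[-0.003,0.002,0.067],"twist":[0,0,0],"jaw":0.05},
], squeeze=60)

```text
clock: 16.67
tcp_pos: [0.498, 0.1081, 0.072]
orientation: [0.173, 0.652, 0.712, 0.193]
wrist_force: [0.3, 5.8, -2.8]
finger_gap: 0.0095
```

```bash
cat > arc.py <<'E'
from h import *
from workcell import env
s=env.get_state(); show(s)
b=box(s["tcp_pos"]); v=np.array([b[0]-88,b[2]])
def arc(th):
    c,sn=np.cos(th),np.sin(th)
    return (round(88+v[0]*c+v[1]*sn,1),b[1],round(-v[0]*sn+v[1]*c,1),30-np.degrees(th))
rel(s,[arc(t) for t in (.1,.2,.3,.4,.5,.6)])
E
python3 arc.py
```

```text
t 16.67 box [-38.4 104.2  -0.4] tilt 30.0 F [ 0.8  5.7 -2.8] gap 0.0095 q [ 0.04 -0.07 -0.94  0.18  0.03 -0.04]
(np.float64(-37.8), np.float64(104.2), np.float64(12.2), np.float64(24.270422048691767)) [0.0, 0.0006, -0.0126] [0.101, -0.005, -0.001]
(np.float64(-36.0), np.float64(104.2), np.float64(24.7), np.float64(18.540844097383534)) [0.0001, 0.0024, -0.0251] [0.201, -0.005, -0.001]
(np.float64(-32.9), np.float64(104.2), np.float64(37.0), np.float64(12.811266146075305)) [0.0002, 0.0055, -0.0374] [0.301, -0.005, -0.0]
(np.float64(-28.6), np.float64(104.2), np.float64(48.9), np.float64(7.081688194767068)) [0.0002, 0.0098, -0.0493] [0.401, -0.005, -0.0]
(np.float64(-23.1), np.float64(104.2), np.float64(60.2), np.float64(1.3521102434588386)) [0.0003, 0.0153, -0.0606] [0.501, -0.005, 0.0]
(np.float64(-16.5), np.float64(104.2), np.float64(71.0), np.float64(-4.377467707849391)) [0.0004, 0.022, -0.0714] [0.601, -0.005, 0.0]
```

>>> servo_tool([
  {"xyz":[0,0,-0.006],"twist":[0.05,0,0],"jaw":0.05},
  {"xyz":[0,0.001,-0.013],"twist":[0.1,0,0],"jaw":0.05},
  {"xyz":[0,0.0015,-0.019],"twist":[0.15,0,0],"jaw":0.05},
  {"xyz":[0,0.0025,-0.025],"twist":[0.2,0,0],"jaw":0.05},
  {"xyz":[0,0.004,-0.031],"twist":[0.25,0,0],"jaw":0.05},
  {"xyz":[0,0.0055,-0.037],"twist":[0.3,0,0],"jaw":0.05},
  {"xyz":[0,0.0075,-0.043],"twist":[0.35,0,0],"jaw":0.05},
  {"xyz":[0,0.01,-0.049],"twist":[0.4,0,0],"jaw":0.05},
  {"xyz":[0,0.0125,-0.055],"twist":[0.45,0,0],"jaw":0.05},
  {"xyz":[0,0.0155,-0.061],"twist":[0.5,0,0],"jaw":0.05},
  {"xyz":[0,0.019,-0.066],"twist":[0.55,0,0],"jaw":0.05},
  {"xyz":[0,0.019,-0.066],"twist":[0.55,0,0],"jaw":0.05},
])

```text
clock: 17.67
tcp_pos: [0.4817, 0.1067, 0.1387]
orientation: [-0.013, 0.676, 0.737, -0.009]
wrist_force: [-2.6, 6.2, 1.9]
finger_gap: 0.01
```

```bash
python3 - <<'E'
from h import *
from workcell import env
import cv2
s=env.get_state(); show(s)
for n in("top","scene"):
    d=env.read_camera(n); b=np.array([box(p) for p in pts(d)[150:270,262:420].reshape(-1,3)])
    m=(b[:,0]>-90)&(b[:,0]<60)&(abs(b[:,1]-100)<65)&(abs(b[:,1]-104)>15)&(b[:,2]>3)&(b[:,2]<110)
    a=np.arctan2(b[m,2],88-b[m,0]); print(n,m.sum(),"hatch angle",np.percentile(a,[10,25,50,75,90]).round(3))
E
```

```text
t 17.67 box [-19.2 104.3  65.5] tilt -1.7 F [-2.1  6.4  1.9] gap 0.01 q [ 0.05  0.22 -0.26  1.13  0.01 -0.04]
top 600 hatch angle [0.542 0.553 0.565 0.577 0.617]
scene 1196 hatch angle [0.493 0.522 0.543 0.565 0.59 ]
```

Hatch is at about 0.55 rad, level. I'll release and retreat upward.

>>> servo_tool([
  {"xyz":[0,0,0],"twist":[0,0,0],"jaw":0.05},
  {"xyz":[0,0,0],"twist":[0,0,0],"jaw":0.4},
  {"xyz":[0,0,0],"twist":[0,0,0],"jaw":0.4},
  {"xyz":[0,0,0],"twist":[0,0,0],"jaw":0.4},
  {"xyz":[0,0,-0.01],"twist":[0,0,0],"jaw":0.4},
  {"xyz":[0,0,-0.03],"twist":[0,0,0],"jaw":0.4},
  {"xyz":[0,0,-0.06],"twist":[0,0,0],"jaw":0.4},
  {"xyz":[0,0,-0.09],"twist":[0,0,0],"jaw":0.4},
  {"xyz":[0,-0.03,-0.12],"twist":[0,0,0],"jaw":0.4},
  {"xyz":[0,-0.06,-0.13],"twist":[0,0,0],"jaw":0.4},
  {"xyz":[0,-0.06,-0.13],"twist":[0,0,0],"jaw":0.4},
  {"xyz":[0,-0.06,-0.13],"twist":[0,0,0],"jaw":0.4},
])

```text
clock: 18.77
tcp_pos: [0.4255, 0.0996, 0.2719]
orientation: [-0.008, 0.676, 0.737, -0.008]
wrist_force: [0.4, 0.0, -0.2]
finger_gap: 0.034
```

```bash
python3 - <<'E'
from h import *
from workcell import env
import cv2
s=env.get_state(); show(s)
for n in("top","scene"):
    d=env.read_camera(n); b=np.array([box(p) for p in pts(d)[150:270,262:420].reshape(-1,3)])
    m=(b[:,0]>-90)&(b[:,0]<60)&(abs(b[:,1]-100)<65)&(abs(b[:,1]-104)>15)&(b[:,2]>3)&(b[:,2]<110)
    a=np.arctan2(b[m,2],88-b[m,0]); print(n,m.sum(),"hatch angle",np.percentile(a,[25,50,75]).round(3))
    m=(b[:,2]>150)&(b[:,2]<200)&(abs(b[:,1]+72)<20)&(b[:,0]>50); print("keeper",m.sum(),np.percentile(b[m],[5,50,95],axis=0).round().tolist())
    if n=="scene": cv2.imwrite("pics/s3.png",cv2.resize(d["color"][100:280,160:460,::-1],None,fx=2.6,fy=2.6))
E
```

```text
t 18.77 box [ -1.6 102.1 209.2] tilt -1.3 F [ 0.4 -0.  -0.2] gap 0.034 q [ 0.05  0.05 -0.12  1.42  0.   -0.04]
top 305 hatch angle [0.547 0.565 0.595]
keeper 238 [[70.0, -79.0, 158.0], [94.0, -70.0, 179.0], [110.0, -64.0, 183.0]]
scene 1336 hatch angle [0.523 0.546 0.564]
keeper 85 [[77.0, -80.0, 154.0], [104.0, -71.0, 169.0], [110.0, -66.0, 182.0]]
```

View pics/s3.png

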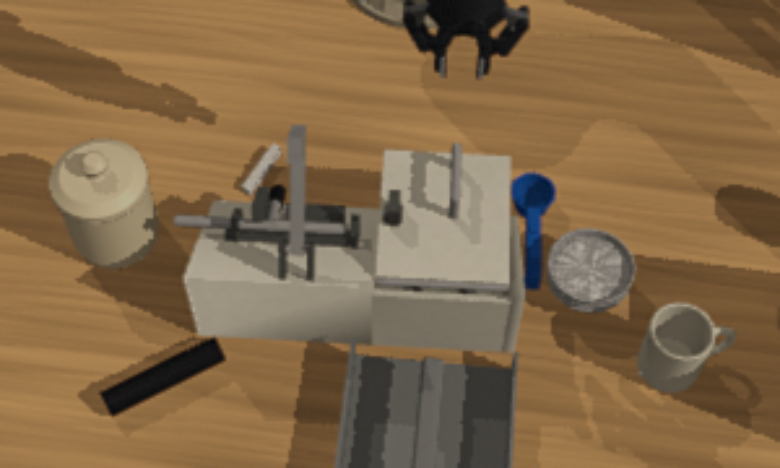

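The last picture shows the keeper standing up at (298,190), the bolt drawn out at (190,221) with the handle down at (275,200), and the hatch level at (445,215). The gripper is clear and the bystanders haven't moved.

```bash
python3 -c "
from workcell import env
print(env.hand_in())"
```

```text
the job is handed in; nothing more can be done
None
```

The job is done and handed in at about 19 s of the 67 s allowed. `hand_in` gives no verdict, so these are my own camera and force readings.

- **Keeper:** gripped by its tab and swung up to about 1.45 rad. It was still there at the last check.
- **Bolt:** drawn back about 69 mm until it met the stop wall, where I felt 13 N. The handle is turned fully down in the notch, at about 1.40 rad from the slope of its sleeve.
- **Hatch:** lifted by its bar and released at about 0.55 rad. It read 0.565 from the top camera and 0.546 from the scene camera, the same before and after I let go.
- **Robot and bystanders:** the gripper is clear of everything, with a wrist force of about 0 N. The bystanders look unmoved in the last picture, but I did not measure their positions.

**What disagreed:** the fingertips sat about 29 mm short of the reported tool point. That made the first two sweeps at the bolt miss the handle without touching it. I corrected for the offset after that.

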